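# Lock a chisel in a lever-arch ring keeper

### The job

Lift the lever arch of the ring keeper to open its two rings all the way, holding on to the lever: its spring must never fling it up, here or later. Lay the longer of the two cold chisels lengthwise in the two saddles, roughly centred, and let go of it; then press the lever fully down until you feel its stop and it locks, with the rings shut round the chisel. Leave the other things on the bench where they are.

Things in the scene. Friction and masses are not known exactly. Their poses are not given: they have to be found in the camera images.
- keeper: Ring keeper, screwed to the bench: dark steel plate 80 x 270 x 8 mm, at y -85 to +185 mm in its own frame. Origin on the bench under the middle of the chisel's place; +y runs along that place towards the lever, z up. For |y| < 38 mm only two thin spindles, up to 15 mm above the bench, stand on it. The lever's two cheeks (y 126 to 160 mm) are 42 mm high.
- seat (a point): The middle of the chisel's place, at keeper (0, 0, 26) mm, level with the saddle floors. Two aluminium saddles at keeper y = -68 and +68 mm, each 10 mm long, have a flat floor 24 mm wide, 26 mm above the bench, and flared sides up to 46 mm high, some 50 mm apart at the top; the chisel lies in both, along y.
- ring_centre (a point): The point midway between the two split rings, at keeper (0, 0, 34) mm. The rings, of 5 mm wire, 39 mm wide inside, stand at keeper y = -44 and +44 mm round the chisel's place, their tops 59 mm above the bench when shut. Each splits at the top and its halves swing out to -x and +x as the lever rises: about 70 mm gap at full open.
- lever_pivot (a point): Fixed point: middle of the lever's hinge pin, at keeper (0, 145, 30) mm; hinge axis = keeper x. The tab swings from the +y side up and back. Pressing the lever shut takes up to about 11 N at the tab; let go above 0.08 rad it springs open again, below that it pulls itself down on its stop and stays.
- lever_tab (a point): Middle of the steel thumb tab at the lever's end, 24 mm wide (along the hinge axis), 24 long, 14 thick; moves with the lever, 85.6 mm from the hinge axis. Locked: at keeper (0, 230, 40) mm, past the plate's end, free bench below. Fully open: (0, 170, 112) mm. Can be pinched from above across its width; it turns between the fingers as it swings.
- arch_lever (a joint): Lever angle, rad: 0 locked down with rings shut, 1.15 at the open stop, tab up. An over-centre spring holds it locked; about 4 N up at the tab frees it. Beyond 0.08 rad the spring drives it open with up to 11 N at the tab (5 N near the stop) and flings it up if it is let go there. It stays at the open stop by itself.
- chisel_long: The longer cold chisel, loose on the bench: a plain octagonal steel bar 180 mm long (its y axis; cutting edge at the -y end), 20 mm wide (x), 16 mm thick (z), 0.24 kg. Origin at the middle of its underside. Either end may point to the lever.
- chisel_short: The shorter cold chisel, the same shape, 140 x 16 x 13 mm, long along its y; lies beside the long one, about 90 mm away; to be left alone. Origin at the middle of its underside.
- bolt: Bystander: hexagon bolt with nut, 70 mm long, 27 mm across, lying beside the keeper. Origin at the middle of its underside.
- bush: Bystander: brass bush, 34 mm across, 30 mm high, standing beside the keeper. Origin at the middle of its underside.
- steel_block: Bystander: steel packing block 32 x 45 x 28 mm. Origin at the middle of its underside.
- gear_blank: Bystander: steel gear 72 mm across, 24 mm high. Origin at the middle of its underside.
- centre_punch: Bystander: centre punch 104 mm long, 10 mm thick. Origin at the middle of its underside.

How it is judged (in metres and radians):
On the way, in this order (a step that is already met when the one before it is completed fails the run):
1. the lever is up and the rings fully open (value of joint arch_lever above 0.95 rad), for 0.2 s.
2. the long chisel lies in both saddles, released, with the rings still open (value of joint arch_lever above 0.8 rad and x of chisel_long in the frame of keeper between -0.008 and 0.008 m and y of chisel_long in the frame of keeper between -0.025 and 0.025 m and z of chisel_long in the frame of keeper between 0.021 and 0.034 m and angle between the y axis of chisel_long and the y axis of keeper, either way round below 0.12 rad and linear speed of chisel_long below 0.03 m/s and contact force between the fingers and chisel_long below 0.3 N), for 0.2 s.
3. the lever is pressed down and the rings are shut round the chisel (value of joint arch_lever below 0.05 rad and x of chisel_long in the frame of keeper between -0.008 and 0.008 m and y of chisel_long in the frame of keeper between -0.025 and 0.025 m and z of chisel_long in the frame of keeper between 0.021 and 0.034 m and angle between the y axis of chisel_long and the y axis of keeper, either way round below 0.12 rad), for 0.2 s.
At the end, for the whole second after the job is handed in: The lever is locked down (below 0.05 rad), the rings shut round the long chisel, which lies at rest in both saddles: within 8 mm of their middle line, within 25 mm of centred along it, parallel within 0.12 rad, its underside 21 to 34 mm above the bench (all of step 3 and linear speed of chisel_long below 0.03 m/s); the robot touches nothing.
It fails at once if the lever is flung open: faster than 5 rad/s while short of 1.0 rad (velocity of joint arch_lever above 5 rad/s and value of joint arch_lever below 1 rad).
It fails at once if another loose thing (short chisel, bolt, bush, block, gear or punch) is moved by more than 30 mm (distance of any of chisel_short, bolt, bush, steel_block, gear_blank, centre_punch from where it was at the start of the episode above 0.03 m).
It also fails if it takes over 59 s, if anything falls off the work surface, if the arm or the gripper's body presses on something with over 40 N, if the wrist force passes 120 N, or if a joint passes its speed limit or range.

### The arm

A 6-joint arm with a two-finger parallel gripper is mounted at the origin on a cart in front of the work surface, level with it; the furniture and walls round the work are solid. World frame = base frame: x ahead of the robot, y to its left, z up, the work surface at z = 0. Lengths are in mm, angles in rad, forces in N, time in s.
With the tool pointing down it reaches from about 275 to 1000 mm from the base axis. Payload 8.4 kg.
Tool frame: the origin (TCP) lies between the finger pads; the fingertips stand r.finger_overhang ahead of it and the grasp point (between the pads) is the TCP (r.finger_overhang is the distance from the TCP to the fingertips, in mm); z points along the fingers, y is the line along which they close (so a half turn about z gives the same grasp; the last joint's range is limited). The gripper opens to 85 mm and grips with 20 to 120 N. Pads are 22 mm wide; open, the fingers measure 114 mm over their backs; the gripper's body (76 mm by 85 mm) begins 54 mm behind the grasp point. The pads swing forward as they close: fully open they stand 13 mm farther back than shut.
Start: joints at [1.119, 0.353, 1.633, -0, 1.155, -0.002], TCP at [271.74, 562.837, 250.281] pointing down, gripper open.
Joint ranges: [-2.63, 2.63], [-0.92, 2.1], [0.06, 2.66], [-1.3, 4.44], [0, 2.69], [-3.02, 3.02]. Speed limits (rad/s): [2.22, 2.22, 2.79, 3.14, 3.14, 3.14].

### API

Orientations are given as [roll, pitch, yaw] about the fixed x, y, z axes, in that order (R = Rz(yaw) Ry(pitch) Rx(roll)).
In Python, from rig import r, cams, sign_off gives the robot as it stands.
- The arm moves only by the shell command python3 -m crank 'ROWS' [FORCE]. ROWS is JSON, a list of rows, each a list of 7 numbers: the shift along the tool's x, y, z in m, then the turn, a rotation vector about the tool's x, y, z in rad, then the closure, from 0 (fully open) to 1 (shut). In form: [[dx, dy, dz, ax, ay, az, gripper], ...]. A call has 1 to 5 rows; each row is the pose to reach, as a shift and turn from the pose commanded when the call began, along the tool's axes at that moment; what a row does not reach only later rows make up. A row lasts 1/10 s, in which the tool goes at most 50 mm and 8.59 degrees, less where a joint would pass 70% of its speed; a pose out of reach is approached as far as the arm can. A call with a gripper value outside its range is refused whole. The fingers move at their own pace and stop on an object; FORCE is the grip in N (left out, the last holds). Time passes only in rows, so rows that repeat a pose let the fingers close. It gives the time, the measured TCP pose, the force, the opening and the grip force at its end, in the units of the state.
- r.sense(): the state, without advancing time (a new reading comes with each control period).
- cams.grab_frame(name): name is "scene" or "top"; returns a dict with "image" (384x512x3 uint8, red, green, blue), "fx", "fy", "cx", "cy" (pixels), "position" and "orientation" of the camera in the world. Camera axes: x right, y down, z forward; pixel columns grow to the right and rows downward; lengths in mm; the calibration is good to about 2 mm. A picture is of the moment at which its call begins. There is no depth.
- sign_off(): hands the job in; it is judged then, once.
The state is a dict: "clock": time; "qpos": joint angles; "qvel": joint speeds; "joint_efforts": joint torques, N m; "eef_pos": TCP position; "tcp_rot": TCP orientation; "contact_force": force on the tool from outside, world axes, zero at the start; "wrist_torque": the same for the moment, N m; "opening": opening from 0.0 (shut) to 1.0 (fully open); "grasp_force": force on a finger pad.
Only numpy, scipy, OpenCV 4.12 (cv2) and the standard library are available. Lean on these libraries where they do the work, as an engineer would, in place of code of your own. Each camera call takes 0.05 s, during which the arm holds its last target. There are 200 camera calls.

## Working session

There is one attempt and no reset: what is moved stays moved. The work goes in short steps, Python scripts to look and compute and a shell command to move; the robot and the scene stay as the last step left them, time stands still between calls to the robot, and variables do not carry over. Pictures are saved under pics/ and viewed, at most 10 in all, crops included, and the job is handed in when it is done.

```bash
ls; mkdir -p pics; cat > h.py <<'E'
import numpy as np, cv2, json
from rig import r, cams
from scipy.spatial.transform import Rotation as R
def grab(n,f=None):
    d=cams.grab_frame(n)
    if f: cv2.imwrite(f,d["image"][:,:,::-1])
    return d
def rot(d):
    o=np.array(d["orientation"],float)
    return o if o.shape==(3,3) else R.from_euler('xyz',o).as_matrix()
def ray(d,u,v,z):
    w=rot(d)@np.array([(u-d["cx"])/d["fx"],(v-d["cy"])/d["fy"],1]); p=np.array(d["position"],float)
    return p+w*(z-p[2])/w[2]
def proj(d,P):
    c=rot(d).T@(np.array(P,float)-np.array(d["position"]))
    return c[0]/c[2]*d["fx"]+d["cx"],c[1]/c[2]*d["fy"]+d["cy"]
E
python3 - <<'E'
from h import *
for n in("top","scene"):
    d=grab(n,f"pics/{n}0.png"); print(n,{k:np.round(v,3) for k,v in d.items() if k!="image"})
print(r.finger_overhang,r.sense())
E
```

```text
pics
top {'fx': np.float64(442.211), 'fy': np.float64(442.211), 'cx': np.float64(246.584), 'cy': np.float64(191.003), 'position': array([ 343.413,   12.941, 1587.668]), 'orientation': array([-3.025, -0.007, -1.577])}
scene {'fx': np.float64(357.979), 'fy': np.float64(357.979), 'cx': np.float64(259.436), 'cy': np.float64(194.205), 'position': array([ 137.12 , -762.495,  635.77 ]), 'orientation': array([-2.16e+00,  2.00e-03, -4.77e-01])}
19.0 {'clock': 0.1, 'qpos': array([ 1.11860149e+00,  3.53602828e-01,  1.63407234e+00, -3.02958235e-07,
        1.15521034e+00, -2.38525263e-03]), 'qvel': array([ 2.69294507e-04, -1.94599061e-03, -1.82372021e-03, -7.06957295e-04,
        9.25175154e-04, -6.91952449e-05]), 'joint_efforts': array([ 7.09300002e-04, -6.06358266e+01, -3.42818928e+01, -8.16084344e-05,
        4.01317011e-03,  5.83473434e-05]), 'eef_pos': array([271.55654482, 562.46147663, 249.6164114 ]), 'tcp_rot': array([-3.14029980e+00, -2.80676873e-06,  2.69178319e+00]), 'contact_force': array([ 0.14533996, -0.11293091, -0.57257413]), 'wrist_torque': array([ 0.04543311,  0.01054304, -0.0216192 ]), 'grasp_force': 0.0, 'opening': 1.0005114514050275}
```

View pics/top0.png

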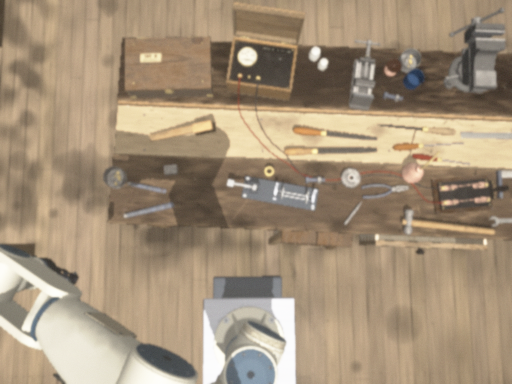

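View pics/scene0.png

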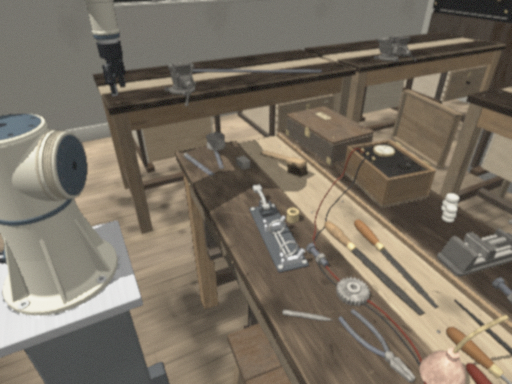

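The top view shows the keeper around (272,193) with its tab to the left at (232,183), and two bars (chisels) at (145,187) and (148,211). I'll zoom in on both views.

```bash
python3 - <<'E'
from h import *
a=cv2.imread("pics/top0.png"); s=cv2.imread("pics/scene0.png")
A=cv2.resize(a[155:230,100:335],None,fx=3.4,fy=3.4,interpolation=cv2.INTER_CUBIC)
B=cv2.resize(s[125:280,170:340],None,fx=2.2,fy=2.2,interpolation=cv2.INTER_CUBIC)
c=np.zeros((600,800,3),np.uint8); c[:A.shape[0],:A.shape[1]]=A[:,:800]; c[256:256+341,:B.shape[1]]=B[:341]
cv2.imwrite("pics/z.png",c)
d=grab("top")
for p in [(228,182),(318,208),(316,180),(145,187),(148,211)]: print(p,ray(d,*p,10).round(0))
E
```

```text
(228, 182) [561.  68.  10.]
(318, 208) [ 465. -254.   10.]
(316, 180) [ 567. -249.   10.]
(145, 187) [545. 366.  10.]
(148, 211) [458. 354.  10.]
```

View pics/z.png

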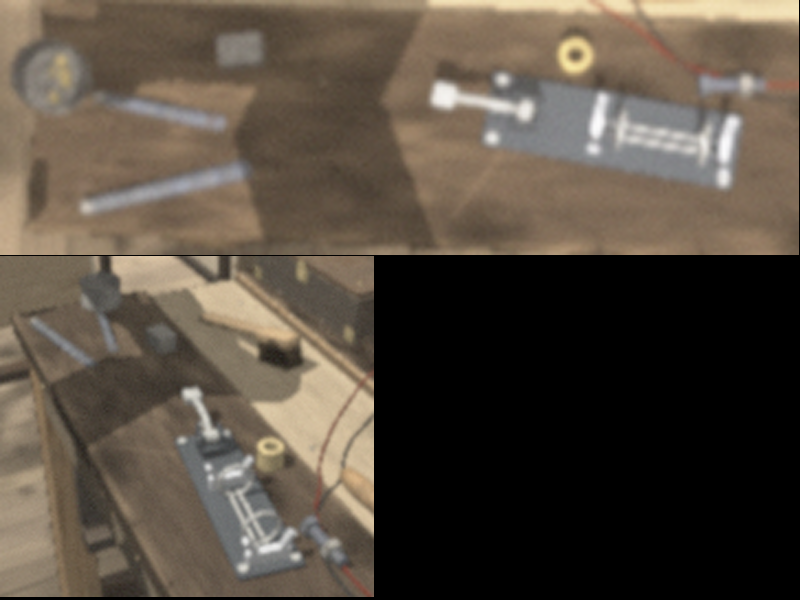

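Crop (3.4× from (100,155)): plate corners about (497,75), (486,143), (742,112), (730,188); tab (445,95); long chisel from (88,207) to (250,170); short chisel above it. Now the numbers from colour masks.

```bash
cat > m.py <<'E'
from h import *
fr=[grab("top") for _ in range(6)]; d=fr[0]
im=np.mean([f["image"] for f in fr],0).astype(np.float32); S=4
b=cv2.resize(im,None,fx=S,fy=S,interpolation=cv2.INTER_CUBIC)
def pt(c,z): return ray(d,(c[0]+.5)/S-.5,(c[1]+.5)/S-.5,z)[:2]
def blobs(mask,roi,amin):
    x0,y0,x1,y1=[S*k for k in roi]; m=np.zeros_like(mask); m[y0:y1,x0:x1]=mask[y0:y1,x0:x1]
    m=cv2.morphologyEx(m,cv2.MORPH_CLOSE,np.ones((5,5),np.uint8))
    return m,[c for c in cv2.findContours(m,cv2.RETR_EXTERNAL,cv2.CHAIN_APPROX_NONE)[0] if cv2.contourArea(c)>amin]
blue=((b[:,:,2]-b[:,:,0])>0).astype(np.uint8)*255
bright=(b.min(2)>150).astype(np.uint8)*255
E
python3 - <<'E'
from m import *
np.save("top.npy",im)
for nm,roi,z in(("chis",(115,175,180,222),14),("plate",(225,172,325,215),8)):
    m,cs=blobs(blue,roi,150)
    cv2.imwrite(f"pics/m_{nm}.png",m)
    for c in cs:
        w=np.array([pt(p[0],z) for p in c],np.float32); q=cv2.minAreaRect(w)
        print(nm,len(c),np.round(q[0],1),np.round(q[1],1),round(q[2],1),cv2.boxPoints(q).round(0).tolist())
m,cs=blobs(bright,(222,170,325,215),40)
for c in cs:
    q=cv2.minAreaRect(c); print("white",cv2.contourArea(c),np.round(np.array(q[0])/S,1),[pt(q[0],z).round(1).tolist() for z in(26,46)],np.round(np.array(q[1])/S*3.5,0))
E
```

```text
chis 272 [469.  323.2] [ 14.1 114.6] 13.8 [[448.0, 377.0], [476.0, 266.0], [490.0, 269.0], [462.0, 381.0]]
chis 193 [543.  353.5] [83.8 10.7] 77.6 [[529.0, 314.0], [539.0, 311.0], [557.0, 393.0], [547.0, 396.0]]
plate 1065 [ 521.1 -117.7] [261.3  73.4] 79.4 [[461.0, -239.0], [533.0, -253.0], [581.0, 4.0], [509.0, 17.0]]
plate 99 [ 570.3 -231.1] [12.8 37.9] 3.1 [[563.0, -213.0], [565.0, -250.0], [578.0, -250.0], [576.0, -212.0]]
white 265.0 [244.8 195.2] [[512.4, 9.5], [510.2, 9.6]] [16. 16.]
white 1476.5 [313.3 199.3] [[496.8, -233.9], [494.8, -230.8]] [21. 76.]
white 4851.0 [291.1 193.1] [[519.3, -155.3], [517.1, -153.2]] [130.  66.]
white 2234.5 [241.9 185.3] [[548.1, 19.4], [545.5, 19.3]] [107.  27.]
white 129.5 [310.9 179.5] [[567.7, -226.9], [564.8, -223.8]] [ 9. 29.]
white 252.5 [319.4 179.7] [[566.9, -257.5], [564.0, -254.0]] [15. 15.]
white 156.0 [247.6 178.4] [[572.9, -1.1], [570.0, -0.9]] [11. 13.]
white 218.5 [269.1 172.9] [[592.3, -78.0], [589.1, -76.8]] [28. 19.]
```

```bash
python3 - <<'E'
from m import *
# chisel with looser mask
br=((b[:,:,2]-b[:,:,0])>-12).astype(np.uint8)*255
m,cs=blobs(br,(112,196,185,220),150)
m2,cs2=blobs(br,(125,178,170,195),150)
for c in cs+cs2:
    w=np.array([pt(p[0],12) for p in c],np.float32); q=cv2.minAreaRect(w)
    print("chis",np.round(q[0],1),np.round(q[1],1),round(q[2],1),pt(np.array(c).mean((0,1)),12).round(1))
# tab and saddles with higher thresholds
hi=(b.min(2)>185).astype(np.uint8)*255
for roi in((224,174,240,192),(270,178,284,204),(306,184,322,214)):
  mm,cs=blobs(hi,roi,60)
  for c in cs:
    q=cv2.minAreaRect(c); print("tab/saddle",cv2.contourArea(c),(np.array(q[0])/S).round(1),np.round(np.array(q[1])/S*3.45),[pt(q[0],z).round(1).tolist() for z in(34,47)])
# scene: project prediction for the keeper pose
o=np.array([511.9,-166.9]); k=np.array([.184,.983]); x=np.array([.983,-.184])
P=lambda X,Y,Z:np.r_[o+x*X+k*Y,Z]
pts=[P(X,Y,8) for X in(-40,40) for Y in(-85,185)]+[P(0,230,40),P(-12,68,26),P(12,68,26),P(-12,-68,26),P(12,-68,26),np.r_[467,323,8.]]
out=[]
for n in("top","scene"):
    f=grab(n); g=cv2.resize(f["image"][:,:,::-1],None,fx=5,fy=5,interpolation=cv2.INTER_CUBIC)
    for p in pts:
        u,v=proj(f,p); cv2.circle(g,(int(5*u+2),int(5*v+2)),3,(0,0,255),-1)
    out.append(g[5*170:5*215,5*220:5*325] if n=="top" else g[5*180:5*275,5*240:5*320])
H=np.zeros((600,800,3),np.uint8); H[:225,:525]=out[0]; H[226:600,:400]=out[1][:374]; cv2.imwrite("pics/ov.png",H)
E
```

```text
chis [463.5 346.5] [ 19.8 170.7] 13.8 [463.9 346.7]
chis [543.5 356.4] [130.6  15.3] 77.6 [543.6 355.4]
tab/saddle 765.0 [233.6 183.8] [44. 22.] [[552.8, 48.7], [551.0, 48.4]]
tab/saddle 125.5 [274.5 198.6] [ 9. 12.] [[499.0, -95.5], [497.7, -94.6]]
tab/saddle 179.0 [282.6 192.9] [23.  8.] [[519.3, -124.5], [517.8, -123.4]]
tab/saddle 665.5 [276.3 189.3] [15. 46.] [[532.2, -102.2], [530.6, -101.2]]
tab/saddle 203.5 [307.1 197.2] [26.  8.] [[503.2, -210.9], [501.9, -209.1]]
tab/saddle 909.0 [313.4 199.2] [16. 70.] [[496.0, -232.8], [494.8, -230.8]]
```

View pics/ov.png

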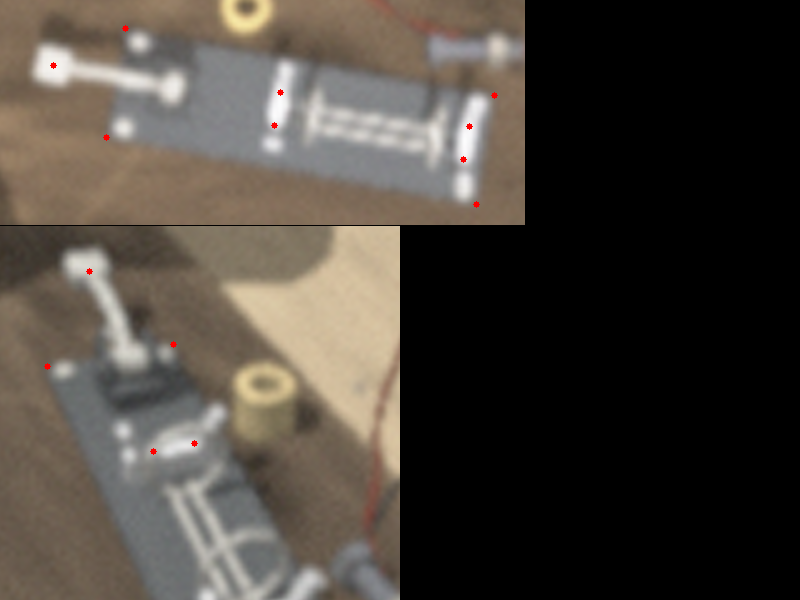

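Overlay: predicted tab (53,65), plate corners and saddle floors land on the picture within about 2 mm. Keeper origin is (512,-167), +y at 79.4°. The chisel is at (463.5,346.5). Now off to the tab.

```bash
cat > go.py <<'E'
# python3 go.py x y z yaw  -> shift (tool axes, m) and turn from present pose, world target in mm, tool down
from h import *; import sys
def K(X,Y,Z):
    o=np.array([512,-167.]); k=np.array([.184,.983]); return np.r_[o+np.array([k[1],-k[0]])*X+k*Y,Z]
def rel(P,yaw):
    s=r.sense(); C=R.from_euler('xyz',s["tcp_rot"]); T=R.from_euler('xyz',[np.pi,0,yaw])
    print("t",round(s["clock"],2),"pos",s["eef_pos"].round(1),"F",s["contact_force"].round(1),"op",round(s["opening"],3),"gf",round(s["grasp_force"],1))
    print("  shift",(C.inv().apply(np.array(P)-s["eef_pos"])/1e3).round(4),"turn",(C.inv()*T).as_rotvec().round(3))
if __name__=="__main__":
    a=sys.argv[1:]
    v=[float(t) for t in a if t!="k"]
    rel(K(*v[:3]) if a[0]=="k" else v[:3],v[3])
E
python3 go.py k 0 230 120 1.386
```

```text
t 0.85 pos [271.7 562.8 250.3] F [-0.4 -0.3  0.2] op 1.005 gf 0.0
  shift [-0.4735 -0.3308  0.1303] turn [-0.    -0.     1.306]
```

```bash
python3 -m crank '[[-0.474,-0.331,0.130,0,0,1.306,0],[-0.474,-0.331,0.130,0,0,1.306,0],[-0.474,-0.331,0.130,0,0,1.306,0],[-0.474,-0.331,0.130,0,0,1.306,0],[-0.474,-0.331,0.130,0,0,1.306,0]]' 60; python3 go.py k 0 230 120 1.386
```

```text
clock: 1.35
eef_pos: [391.7, 348.6, 195.3]
tcp_rot: [3.141, -0.0, 1.936]
contact_force: [0.6, -0.5, 0.5]
opening: 0.997
grasp_force: 0.0
t 1.35 pos [391.7 348.6 195.3] F [ 0.6 -0.5  0.5] op 0.997 gf 0.0
  shift [-0.3285  0.0484  0.0753] turn [ 0.001 -0.     0.55 ]
```

```bash
python3 -m crank '[[-0.328,0.048,0.075,0,0,0.55,0],[-0.328,0.048,0.075,0,0,0.55,0],[-0.328,0.048,0.075,0,0,0.55,0],[-0.328,0.048,0.075,0,0,0.55,0],[-0.328,0.048,0.075,0,0,0.55,0]]'; python3 go.py k 0 230 100 1.386
```

```text
clock: 1.85
eef_pos: [512.4, 136.3, 140.1]
tcp_rot: [3.141, -0.0, 1.388]
contact_force: [0.9, 0.5, 0.1]
opening: 0.999
grasp_force: 0.0
t 1.85 pos [512.4 136.3 140.1] F [0.9 0.5 0.1] op 0.999 gf 0.0
  shift [-0.0683  0.0552  0.0401] turn [ 0.001 -0.     0.002]
```

```bash
python3 -m crank '[[-0.068,0.055,0.04,0,0,0,0],[-0.068,0.055,0.04,0,0,0,0],[-0.068,0.055,0.04,0,0,0,0],[-0.068,0.055,0.04,0,0,0,0]]'; python3 go.py k 0 230 40 1.386
python3 - <<'E'
from h import *
f=grab("top"); s=grab("scene")
H=np.zeros((580,800,3),np.uint8)
H[:290,:420]=cv2.resize(f["image"][150:208,200:284,::-1],(420,290),interpolation=cv2.INTER_CUBIC)
H[290:580,:420]=cv2.resize(s["image"][160:218,225:309,::-1],(420,290),interpolation=cv2.INTER_CUBIC)
cv2.imwrite("pics/a.png",H)
E
```

```text
clock: 2.25
eef_pos: [553.4, 60.5, 99.7]
tcp_rot: [-3.14, 0.0, 1.389]
contact_force: [-0.1, 0.3, 0.2]
opening: 1.0
grasp_force: 0.0
t 2.25 pos [553.4  60.5  99.7] F [-0.1  0.3  0.2] op 1.0 gf 0.0
  shift [-0.0012  0.0012  0.0597] turn [-0.001  0.     0.003]
```

View pics/a.png

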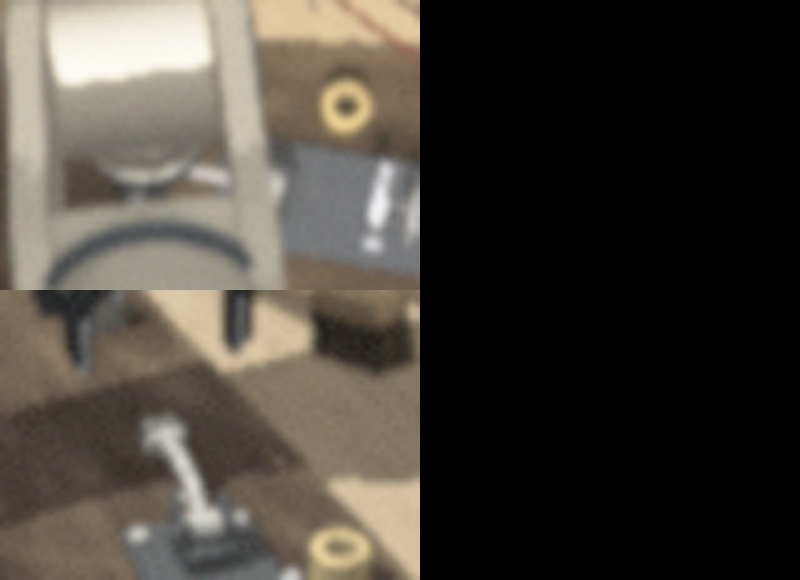

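The two fingers, at (83,365) and (238,345) in the lower view, straddle the tab at (163,435). I'll descend and pinch.

```bash
python3 -m crank '[[-0.001,0.001,0.03,0,0,0,0],[-0.001,0.001,0.06,0,0,0,0],[-0.001,0.001,0.06,0,0,0,0.5],[-0.001,0.001,0.06,0,0,0,0.8],[-0.001,0.001,0.06,0,0,0,0.85]]' 60 && python3 -m crank '[[0,0,0,0,0,0,0.9],[0,0,0,0,0,0,0.9],[0,0,0,0,0,0,0.9],[0,0,0,0,0,0,0.9]]' 80;  python3 go.py k 0 230 40 1.386
```

```text
clock: 2.85
eef_pos: [555.2, 61.0, 41.9]
tcp_rot: [3.14, -0.001, 1.393]
contact_force: [-0.4, -0.7, 0.9]
opening: 0.516
grasp_force: 0.0
clock: 3.25
eef_pos: [555.0, 60.6, 42.0]
tcp_rot: [3.14, -0.001, 1.391]
contact_force: [-2.2, 3.0, 8.9]
opening: 0.26
grasp_force: 77.9
t 3.25 pos [555.   60.6  42. ] F [-2.2  3.   8.9] op 0.26 gf 77.9
  shift [-0.0016 -0.0004  0.002 ] turn [ 0.002 -0.001  0.005]
```

```bash
python3 -m crank '[[-0.0014,0,-0.0084,0,0,0,0.9],[-0.0037,0,-0.0167,0,0,0,0.9],[-0.0067,0,-0.0247,0,0,0,0.9],[-0.0106,0,-0.0323,0,0,0,0.9],[-0.0106,0,-0.0323,0,0,0,0.9]]';  python3 go.py k 0 219.4 72.3 1.386
```

```text
clock: 3.75
eef_pos: [552.7, 48.6, 74.3]
tcp_rot: [3.14, 0.001, 1.392]
contact_force: [0.4, -5.4, 2.2]
opening: 0.261
grasp_force: 79.1
t 3.75 pos [552.7  48.6  74.3] F [ 0.4 -5.4  2.2] op 0.261 gf 79.1
  shift [ 0.0001 -0.0003  0.002 ] turn [0.001 0.001 0.006]
```

```bash
python3 -m crank '[[-0.0046,0,-0.0072,0,0,0,0.9],[-0.0099,0,-0.014,0,0,0,0.9],[-0.0158,0,-0.0201,0,0,0,0.9],[-0.0223,0,-0.0256,0,0,0,0.9],[-0.0294,0,-0.0305,0,0,0,0.9]]' && python3 -m crank '[[-0.0075,0,-0.0042,0,0,0,0.9],[-0.0154,0,-0.0076,0,0,0,0.9],[-0.020,0,-0.0089,0,0,0,0.9],[-0.020,0,-0.0089,0,0,0,0.9]]';  python3 go.py k 0 170 112 1.386
python3 - <<'E'
from h import *
f=grab("top"); s=grab("scene")
H=np.zeros((600,800,3),np.uint8)
H[:270,:540]=cv2.resize(f["image"][155:215,215:335,::-1],(540,270),interpolation=cv2.INTER_CUBIC)
H[270:600,:450]=cv2.resize(s["image"][165:275,190:340,::-1],(450,330),interpolation=cv2.INTER_CUBIC)
cv2.imwrite("pics/b.png",H)
E
```

```text
clock: 4.25
eef_pos: [547.2, 19.8, 103.8]
tcp_rot: [3.141, 0.001, 1.392]
contact_force: [3.6, -5.7, -8.1]
opening: 0.263
grasp_force: 81.0
clock: 4.65
eef_pos: [543.6, 0.7, 112.4]
tcp_rot: [3.141, -0.0, 1.391]
contact_force: [2.2, -1.0, -1.7]
opening: 0.265
grasp_force: 80.5
t 4.65 pos [543.6   0.7 112.4] F [ 2.2 -1.  -1.7] op 0.265 gf 80.5
  shift [-0.0006 -0.0002  0.0004] turn [ 0.    -0.     0.005]
```

View pics/b.png

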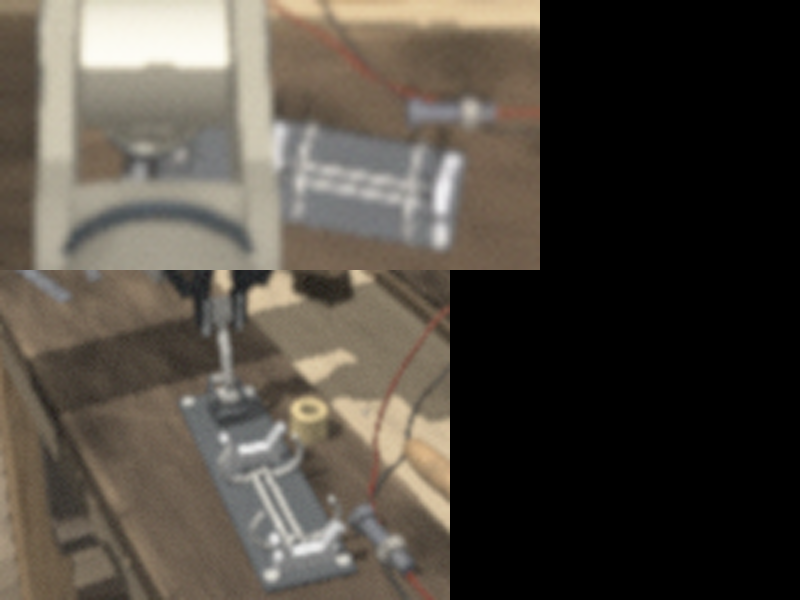

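The lever stands up in the fingers at (222,310) and the ring halves are swung out. I'll nudge it onto the stop, release, and rise.

```bash
python3 -m crank '[[-0.004,0,-0.001,0,0,0,0.9],[-0.004,0,-0.001,0,0,0,0.9],[-0.004,0,-0.001,0,0,0,0.6],[-0.004,0,-0.001,0,0,0,0.2],[-0.004,0,-0.001,0,0,0,0]]' && python3 -m crank '[[-0.004,0,-0.04,0,0,0,0],[-0.004,0,-0.09,0,0,0,0],[-0.004,0,-0.09,0,0,0,0]]';  python3 go.py 463.5 346.5 120 1.812
```

```text
clock: 5.25
eef_pos: [542.7, -2.7, 112.9]
tcp_rot: [-3.141, 0.0, 1.392]
contact_force: [0.7, 0.2, -0.4]
opening: 0.726
grasp_force: 0.0
clock: 5.55
eef_pos: [545.6, -6.8, 209.0]
tcp_rot: [3.132, -0.001, 1.392]
contact_force: [1.2, 0.2, -0.9]
opening: 0.998
grasp_force: 0.0
t 5.55 pos [545.6  -6.8 209. ] F [ 1.2  0.2 -0.9] op 0.998 gf 0.0
  shift [ 0.3329 -0.1445  0.0881] turn [ 0.009  0.001 -0.42 ]
```

```bash
python3 -m crank '[[0.333,-0.1445,0.088,0,0,-0.42,0],[0.333,-0.1445,0.088,0,0,-0.42,0],[0.333,-0.1445,0.088,0,0,-0.42,0],[0.333,-0.1445,0.088,0,0,-0.42,0],[0.333,-0.1445,0.088,0,0,-0.42,0]]' && python3 -m crank '[[0.11,-0.048,0.03,0,0,0,0],[0.11,-0.048,0.03,0,0,0,0],[0.11,-0.048,0.03,0,0,0,0]]'; python3 go.py 463.5 346.5 80 1.815
python3 - <<'E'
import h; h.grab("top","pics/q.png"); h.grab("scene","pics/q2.png")
E
```

```text
clock: 6.05
eef_pos: [485.9, 231.5, 143.6]
tcp_rot: [3.142, 0.0, 1.812]
contact_force: [0.8, 0.2, 0.3]
opening: 0.999
grasp_force: 0.0
clock: 6.35
eef_pos: [410.9, 327.1, 112.8]
tcp_rot: [-3.14, 0.0, 1.814]
contact_force: [0.6, -0.5, 0.4]
opening: 0.996
grasp_force: 0.0
t 6.35 pos [410.9 327.1 112.8] F [ 0.6 -0.5  0.4] op 0.996 gf 0.0
  shift [0.0062 0.0557 0.0327] turn [-0.002  0.    -0.001]
```

```bash
python3 -m crank '[[0.006,0.056,0.033,0,0,0,0],[0.006,0.056,0.033,0,0,0,0],[0.006,0.056,0.033,0,0,0,0]]'; python3 go.py 463.5 346.5 22 1.815
python3 - <<'E'
from h import *
f=grab("top"); s=grab("scene")
H=np.zeros((600,800,3),np.uint8)
H[:270,:540]=cv2.resize(f["image"][165:225,95:215,::-1],(540,270),interpolation=cv2.INTER_CUBIC)
H[270:600,:450]=cv2.resize(s["image"][105:215,150:300,::-1],(450,330),interpolation=cv2.INTER_CUBIC)
cv2.imwrite("pics/c.png",H)
E
```

```text
clock: 6.75
eef_pos: [468.3, 343.9, 80.0]
tcp_rot: [-3.141, 0.001, 1.811]
contact_force: [-1.2, -0.5, -0.1]
opening: 1.002
grasp_force: 0.0
t 6.75 pos [468.3 343.9  80. ] F [-1.2 -0.5 -0.1] op 1.002 gf 0.0
  shift [ 0.0037 -0.004   0.058 ] turn [-0.001  0.001 -0.004]
```

View pics/c.png

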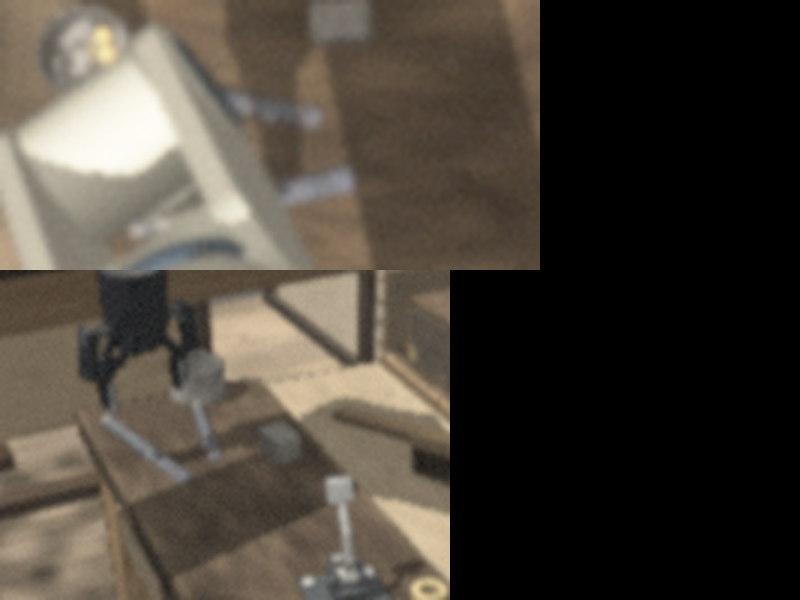

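The lever stands open at (340,490) and the gripper is over the long chisel. I'll descend and grasp.

```bash
python3 -m crank '[[0.004,-0.004,0.03,0,0,0,0],[0.004,-0.004,0.05,0,0,0,0],[0.004,-0.004,0.057,0,0,0,0.2],[0.004,-0.004,0.057,0,0,0,0.5],[0.004,-0.004,0.057,0,0,0,0.7]]' 40; python3 go.py 463.5 346.5 22 1.815
```

```text
clock: 7.35
eef_pos: [462.2, 347.4, 25.1]
tcp_rot: [3.141, -0.0, 1.812]
contact_force: [0.6, 0.6, 0.2]
opening: 0.521
grasp_force: 0.0
t 7.35 pos [462.2 347.4  25.1] F [0.6 0.6 0.2] op 0.521 gf 0.0
  shift [-0.0012  0.001   0.0031] turn [ 0.001 -0.    -0.003]
```

```bash
python3 -m crank '[[0,0,0,0,0,0,0.9],[0,0,0,0,0,0,0.9],[0,0,0,0,0,0,0.9],[0,0,0,0,0,0,0.9]]' 60; python3 go.py 463.5 346.5 22 1.815
```

```text
clock: 7.75
eef_pos: [462.8, 347.8, 25.4]
tcp_rot: [3.14, -0.001, 1.812]
contact_force: [-0.1, -1.5, 7.5]
opening: 0.142
grasp_force: 55.5
t 7.75 pos [462.8 347.8  25.4] F [-0.1 -1.5  7.5] op 0.142 gf 55.5
  shift [-0.0014  0.0004  0.0034] turn [ 0.002 -0.001 -0.003]
```

The opening is only about 12–13 mm on a 20 mm bar, so the pads probably sit high on the chamfer. I'll reopen and go lower.

```bash
python3 -m crank '[[0,0,0,0,0,0,0.6],[0,0,0,0,0,0,0.6],[0,0,0,0,0,0,0.6],[0,0,0.004,0,0,0,0.6],[0,0,0.004,0,0,0,0.6]]' 40; python3 -m crank '[[0,0,0,0,0,0,0.6],[0,0,0,0,0,0,0.9],[0,0,0,0,0,0,0.9],[0,0,0,0,0,0,0.9],[0,0,0,0,0,0,0.9]]' 40;python3 go.py 463.5 346.5 22 1.815
```

```text
clock: 8.25
eef_pos: [461.6, 347.1, 19.5]
tcp_rot: [-3.141, 0.0, 1.812]
contact_force: [0.9, -1.0, -0.6]
opening: 0.401
grasp_force: 0.0
clock: 8.75
eef_pos: [462.1, 347.5, 20.2]
tcp_rot: [3.141, -0.0, 1.812]
contact_force: [1.0, 0.0, 0.4]
opening: 0.185
grasp_force: 39.0
t 8.75 pos [462.1 347.5  20.2] F [1.  0.  0.4] op 0.185 gf 39.0
  shift [-0.0013  0.0011 -0.0018] turn [ 0.    -0.    -0.003]
```

Now the opening is 0.185 and there is no lifting force, so the side faces are gripped. Lift.

```bash
python3 -m crank '[[0,0,0,0,0,0,0.9],[0,0,-0.03,0,0,0,0.9],[0,0,-0.08,0,0,0,0.9],[0,0,-0.13,0,0,0,0.9],[0,0,-0.13,0,0,0,0.9]]' 80; python3 go.py k 0 0 150 1.386
```

```text
clock: 9.25
eef_pos: [464.9, 349.6, 156.3]
tcp_rot: [3.132, -0.004, 1.812]
contact_force: [0.7, 1.6, -1.9]
opening: 0.16
grasp_force: 78.6
t 9.25 pos [464.9 349.6 156.3] F [ 0.7  1.6 -1.9] op 0.16 gf 78.6
  shift [-0.5129 -0.0777  0.0036] turn [ 0.008 -0.006  0.426]
```

```bash
python3 -m crank '[[-0.513,-0.078,-0.05,0,0,0.426,0.9],[-0.513,-0.078,-0.05,0,0,0.426,0.9],[-0.513,-0.078,-0.05,0,0,0.426,0.9],[-0.513,-0.078,-0.05,0,0,0.426,0.9],[-0.513,-0.078,-0.05,0,0,0.426,0.9]]'; python3 go.py k 0 0 205 1.386
```

```text
clock: 9.75
eef_pos: [483.3, 97.5, 173.1]
tcp_rot: [-3.14, 0.001, 1.386]
contact_force: [-0.8, -0.0, -2.7]
opening: 0.164
grasp_force: 78.6
t 9.75 pos [483.3  97.5 173.1] F [-0.8 -0.  -2.7] op 0.164 gf 78.6
  shift [-0.2548  0.0767 -0.0318] turn [-0.002  0.001  0.   ]
```

```bash
python3 -m crank '[[-0.04,0.012,-0.032,0,0,0,0.9],[-0.255,0.077,-0.032,0,0,0,0.9],[-0.255,0.077,-0.032,0,0,0,0.9],[-0.255,0.077,-0.032,0,0,0,0.9],[-0.255,0.077,-0.032,0,0,0,0.9]]' && python3 -m crank '[[-0.045,0.014,0,0,0,0,0.9],[-0.045,0.014,0,0,0,0,0.9],[-0.045,0.014,0,0,0,0,0.9]]' ; python3 go.py k 0 0 150 1.386
```

```text
clock: 10.25
eef_pos: [509.4, -140.7, 204.8]
tcp_rot: [-3.14, -0.0, 1.386]
contact_force: [2.0, 0.5, -2.5]
opening: 0.163
grasp_force: 78.7
clock: 10.55
eef_pos: [514.7, -186.4, 204.4]
tcp_rot: [-3.139, -0.001, 1.383]
contact_force: [-0.5, 0.4, -2.5]
opening: 0.167
grasp_force: 78.7
t 10.55 pos [ 514.7 -186.4  204.4] F [-0.5  0.4 -2.5] op 0.167 gf 78.7
  shift [ 0.0185 -0.0062  0.0545] turn [-0.002 -0.001 -0.003]
```

```bash
python3 -m crank '[[0.0185,-0.006,0.035,0,0,0,0.9],[0.0185,-0.006,0.075,0,0,0,0.9],[0.0185,-0.006,0.075,0,0,0,0.9],[0.0185,-0.006,0.075,0,0,0,0.9]]' ; python3 go.py k 0 0 46 1.386
python3 - <<'E'
from h import *; from go import K
f=grab("top"); s=grab("scene"); np.save("s.npy",s["image"])
e=r.sense()["eef_pos"]; k=np.array([.184,.983,0])
g=cv2.resize(s["image"][:,:,::-1],None,fx=6,fy=6,interpolation=cv2.INTER_CUBIC); t=cv2.resize(f["image"][:,:,::-1],None,fx=5,fy=5,interpolation=cv2.INTER_CUBIC)
for a in(-90,90):
    P=e+k*a-np.array([0,0,12.]); print(a,np.round(proj(s,P),1),np.round(proj(f,P),1))
    for d,q,S in((s,g,6),(f,t,5)):
        u,v=proj(d,P); cv2.circle(q,(int(S*u+S/2),int(S*v+S/2)),3,(0,0,255),-1)
H=np.zeros((600,800,3),np.uint8); c=np.array(proj(s,e))*6; x0,y0=int(c[0])-290,int(c[1])-250
A=g[y0:y0+600,x0:x0+480]; H[:A.shape[0],:A.shape[1]]=A
B=t[5*160:5*220,5*262:5*326]; H[:300,480:800]=B; print(x0,y0)
cv2.imwrite("pics/d.png",H)
E
```

```text
clock: 10.95
eef_pos: [512.7, -165.1, 130.7]
tcp_rot: [-3.139, -0.0, 1.387]
contact_force: [0.6, 0.1, -1.9]
opening: 0.163
grasp_force: 78.8
t 10.95 pos [ 512.7 -165.1  130.7] F [ 0.6  0.1 -1.9] op 0.163 gf 78.8
  shift [-0.002  -0.0001  0.0847] turn [-0.002 -0.     0.001]
-90 [298.9 232.6] [323.5 195.8]
90 [273.2 190.4] [270.5 186.2]
1420 984
```

View pics/d.png

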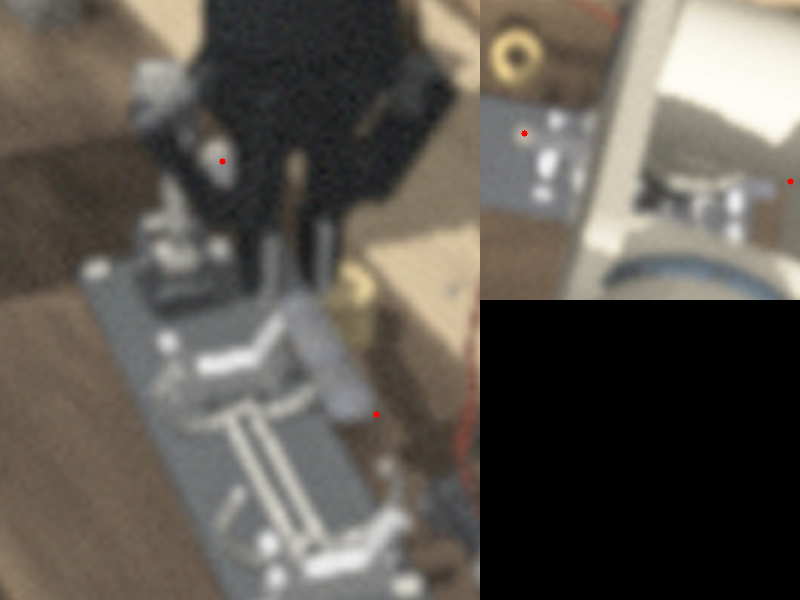

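In the scene view the near chisel end is at about (352,412), left of the prediction at (376,414); in the top view it is at (775,187) against a predicted (790,181). The bar seems slightly yawed or shifted in the grip, so I'll triangulate both ends.

```bash
python3 - <<'E'
from h import *; from go import K
from scipy.optimize import least_squares
F=[grab("top") for _ in range(5)]; Sx=[grab("scene") for _ in range(5)]
f,s=F[0],Sx[0]; a=np.mean([x["image"] for x in F],0).astype(np.float32); c=np.mean([x["image"] for x in Sx],0).astype(np.float32)
e=r.sense()["eef_pos"]; print(e)
def tri(p,q):
    g=lambda X:np.r_[np.array(proj(f,X))-p,np.array(proj(s,X))-q]
    o=least_squares(g,e); return o.x,np.abs(o.fun).max()
X,er=tri((320.6,197.0),(294.6,232.3)); print("near",X.round(1),er.round(2))
k=np.array([.184,.983]); xk=np.array([.983,-.184])
d=X[:2]-e[:2]; print("keeper rel TCP: x",d@xk,"y",d@k,"z",X[2]-e[2])
T=cv2.resize(a[150:215,255:330,::-1],None,fx=8,fy=8,interpolation=cv2.INTER_CUBIC)[:300*2,:]
C=cv2.resize(c[180:250,255:315,::-1],None,fx=8,fy=8,interpolation=cv2.INTER_CUBIC)
H=np.zeros((600,800,3),np.uint8)
C=cv2.resize(c[180:245,262:310,::-1],None,fx=9,fy=9,interpolation=cv2.INTER_CUBIC)   # 432x585
T=cv2.resize(a[175:211,285:330,::-1],None,fx=8,fy=8,interpolation=cv2.INTER_CUBIC)   # 360x288
T2=cv2.resize(a[175:210,262:285,::-1],None,fx=8,fy=8,interpolation=cv2.INTER_CUBIC)
put=lambda I,y,x:H.__setitem__((slice(y,y+I.shape[0]),slice(x,x+I.shape[1])),np.clip(I*1.3,0,255).astype(np.uint8))
put(C,0,0); put(T,0,436); put(T2,300,436); cv2.imwrite("pics/e.png",H)
E
```

```text
[ 513.26293991 -166.37773297  131.03837618]
near [ 493.3 -245.1  115.9] 0.25
keeper rel TCP: x -5.131114146958623 y -81.07852555141432 z -15.09245784772446
```

View pics/e.png

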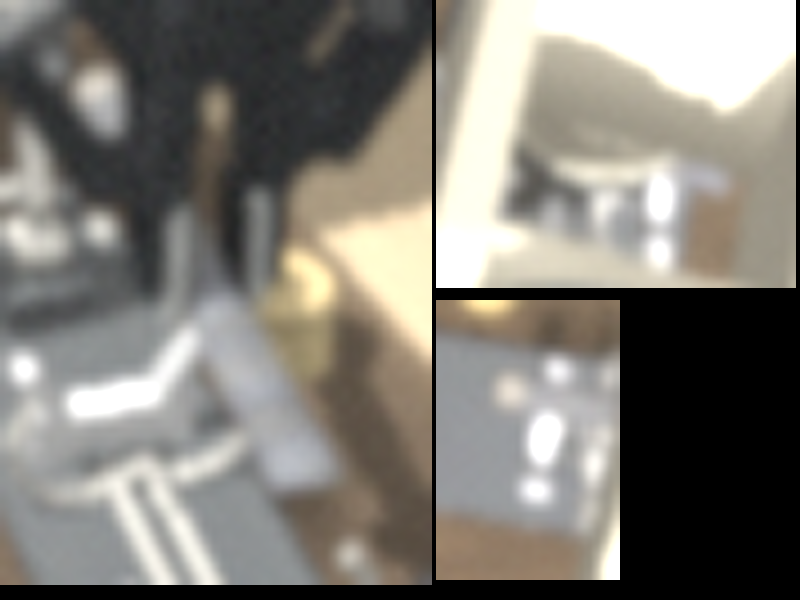

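```bash
python3 - <<'E'
from h import *
f=grab("top"); s=grab("scene"); e=r.sense()["eef_pos"]
k=np.array([.184,.983,0]); x=np.array([.983,-.184,0]); z=np.array([0,0,1.])
for nm,lat,dz in(("nominal",0,0),("lat-5",-5,0),("low-8",0,-8)):
  for a in(-90,-40):
    for X,Z in((-10,-12),(-4,-4),(4,-4),(10,-12),(-4,-20)):
      P=e+k*a+x*(X+lat)+z*(Z+dz); u,v=proj(s,P); U,V=proj(f,P)
      print(nm,a,X,Z,"scene crop",round((u-262+.45)*9),round((v-180+.45)*9),"top crop",round((U-285+.4)*8+436),round((V-175+.4)*8))
E
```

```text
nominal -90 -10 -12 scene crop 294 491 top crop 743 196
nominal -90 -4 -4 scene crop 319 462 top crop 749 180
nominal -90 4 -4 scene crop 349 456 top crop 752 161
nominal -90 10 -12 scene crop 369 476 top crop 751 149
nominal -90 -4 -20 scene crop 315 511 top crop 742 184
nominal -40 -10 -12 scene crop 224 372 top crop 625 175
nominal -40 -4 -4 scene crop 247 343 top crop 631 158
nominal -40 4 -4 scene crop 276 338 top crop 634 140
nominal -40 10 -12 scene crop 296 358 top crop 633 128
nominal -40 -4 -20 scene crop 244 392 top crop 625 163
lat-5 -90 -10 -12 scene crop 275 495 top crop 742 208
lat-5 -90 -4 -4 scene crop 300 466 top crop 747 192
lat-5 -90 4 -4 scene crop 330 459 top crop 750 173
lat-5 -90 10 -12 scene crop 351 480 top crop 749 161
lat-5 -90 -4 -20 scene crop 296 515 top crop 740 195
lat-5 -40 -10 -12 scene crop 206 375 top crop 623 186
lat-5 -40 -4 -4 scene crop 229 347 top crop 629 170
lat-5 -40 4 -4 scene crop 258 341 top crop 632 151
lat-5 -40 10 -12 scene crop 278 362 top crop 631 139
lat-5 -40 -4 -20 scene crop 226 395 top crop 623 174
low-8 -90 -10 -12 scene crop 293 516 top crop 740 198
low-8 -90 -4 -4 scene crop 317 487 top crop 746 182
low-8 -90 4 -4 scene crop 347 481 top crop 749 163
low-8 -90 10 -12 scene crop 367 501 top crop 748 151
low-8 -90 -4 -20 scene crop 313 536 top crop 739 186
low-8 -40 -10 -12 scene crop 223 396 top crop 623 177
low-8 -40 -4 -4 scene crop 246 368 top crop 628 161
low-8 -40 4 -4 scene crop 274 362 top crop 631 142
low-8 -40 10 -12 scene crop 294 382 top crop 630 130
low-8 -40 -4 -20 scene crop 243 416 top crop 622 165
```

The comparison fits a bar that has slipped down about 4 mm on the pads, near end slightly low, and sits about 7 mm towards the lever; it is laterally centred. The saddles will take that up. I'll lower with −6 mm along y, watching the force.

```bash
python3 -m crank '[[-0.007,-0.001,0.03,0,0,0,0.9],[-0.007,-0.001,0.06,0,0,0,0.9],[-0.007,-0.001,0.073,0,0,0,0.9],[-0.007,-0.001,0.073,0,0,0,0.9],[-0.007,-0.001,0.073,0,0,0,0.9]]' ; python3 go.py k 0 -6 50 1.386
```

```text
clock: 12.15
eef_pos: [511.4, -173.1, 58.3]
tcp_rot: [3.141, -0.0, 1.386]
contact_force: [0.4, -0.3, -2.3]
opening: 0.165
grasp_force: 78.8
t 12.15 pos [ 511.4 -173.1   58.3] F [ 0.4 -0.3 -2.3] op 0.165 gf 78.8
  shift [ 0.0001 -0.0005  0.0083] turn [ 0. -0. -0.]
```

```bash
python3 -m crank '[[0,0,0.003,0,0,0,0.9],[0,0,0.003,0,0,0,0.9]]' ; python3 -m crank '[[0,0,0.003,0,0,0,0.9],[0,0,0.003,0,0,0,0.9]]'; python3 -m crank '[[0,0,0.002,0,0,0,0.9],[0,0,0.002,0,0,0,0.9]]'
```

```text
clock: 12.35
eef_pos: [511.6, -173.2, 55.7]
tcp_rot: [3.14, 0.0, 1.386]
contact_force: [-0.3, -0.2, -2.5]
opening: 0.16
grasp_force: 78.7
clock: 12.55
eef_pos: [511.0, -173.0, 52.0]
tcp_rot: [3.141, 0.0, 1.386]
contact_force: [-0.2, -0.2, -2.2]
opening: 0.164
grasp_force: 78.7
clock: 12.75
eef_pos: [510.8, -173.0, 49.7]
tcp_rot: [-3.141, -0.0, 1.386]
contact_force: [-0.4, 1.0, -1.7]
opening: 0.162
grasp_force: 78.7
```

```bash
python3 -m crank '[[0,0,0.002,0,0,0,0.9],[0,0,0.002,0,0,0,0.9]]' ; python3 -m crank '[[0,0,0.0015,0,0,0,0.9],[0,0,0.0015,0,0,0,0.9]]'
```

```text
clock: 12.95
eef_pos: [510.8, -173.0, 47.6]
tcp_rot: [-3.141, -0.0, 1.386]
contact_force: [0.0, -0.1, -2.1]
opening: 0.164
grasp_force: 78.7
clock: 13.15
eef_pos: [511.0, -173.0, 46.4]
tcp_rot: [3.142, 0.0, 1.386]
contact_force: [0.2, 0.0, -1.2]
opening: 0.165
grasp_force: 78.8
```

```bash
python3 -m crank '[[0,0,0.0015,0,0,0,0.9],[0,0,0.0015,0,0,0,0.9]]' ; python3 -m crank '[[0,0,0.001,0,0,0,0.9],[0,0,0.001,0,0,0,0.9]]'
```

```text
clock: 13.35
eef_pos: [511.1, -173.1, 46.1]
tcp_rot: [3.141, 0.0, 1.386]
contact_force: [-4.4, 1.5, 16.4]
opening: 0.161
grasp_force: 80.7
clock: 13.55
eef_pos: [511.2, -173.1, 45.9]
tcp_rot: [3.141, 0.0, 1.386]
contact_force: [-7.3, 2.9, 27.1]
opening: 0.163
grasp_force: 82.0
```

Contact is at the nominal floor height (46). I'll ease off and release gently.

```bash
python3 -m crank '[[0,-0.001,-0.0025,0,0,0,0.9],[0,-0.001,-0.0025,0,0,0,0.9],[0,-0.001,-0.0025,0,0,0,0.75],[0,-0.001,-0.0025,0,0,0,0.6],[0,-0.001,-0.0025,0,0,0,0.5]]' 20;  python3 -m crank '[[0,-0.001,-0.0025,0,0,0,0.4],[0,-0.001,-0.0025,0,0,0,0.4],[0,-0.001,-0.03,0,0,0,0.4],[0,-0.001,-0.07,0,0,0,0.4],[0,-0.001,-0.11,0,0,0,0.4]]'; python3 go.py k -150 60 220 1.386
```

```text
clock: 14.05
eef_pos: [510.0, -172.8, 46.2]
tcp_rot: [-3.141, -0.0, 1.386]
contact_force: [0.1, -0.4, 0.2]
opening: 0.497
grasp_force: 0.0
clock: 14.55
eef_pos: [508.4, -172.4, 157.2]
tcp_rot: [-3.14, -0.0, 1.386]
contact_force: [0.7, 0.3, -0.3]
opening: 0.597
grasp_force: 0.0
t 14.55 pos [ 508.4 -172.4  157.2] F [ 0.7  0.3 -0.3] op 0.597 gf 0.0
  shift [ 0.066  -0.1476 -0.0626] turn [-0.001 -0.    -0.   ]
```

```bash
python3 -m crank '[[0,0,-0.05,0,0,0,0],[0.09,0.003,-0.05,0,0,0,0],[0.176,0.003,-0.05,0,0,0,0],[0.176,0.003,-0.05,0,0,0,0],[0.176,0.003,-0.05,0,0,0,0]]' && python3 -m crank '[[0,0,0,0,0,0,0],[0,0,0,0,0,0,0]]'; python3 go.py k 0 170 112 1.386
python3 - <<'E'
from h import *; from go import K
f=grab("top"); s=grab("scene")
G=[]
for d,S,(y0,y1,x0,x1) in((f,6,(170,215,235,330)),(s,4,(170,275,220,340))):
    g=cv2.resize(d["image"][:,:,::-1],None,fx=S,fy=S,interpolation=cv2.INTER_CUBIC)
    for a in(-90,90):
        u,v=proj(d,K(0,a,34)); cv2.circle(g,(int(S*u+S/2),int(S*v+S/2)),3,(0,0,255),-1)
    G.append(g[S*y0:S*y1,S*x0:S*x1])
H=np.zeros((600,800,3),np.uint8); H[:270,:570]=G[0]; H[270:600,:480]=G[1][:330]
H[270:600,480:800]=0; cv2.imwrite("pics/f.png",H)
E
```

```text
clock: 15.05
eef_pos: [544.6, 2.9, 206.7]
tcp_rot: [3.141, -0.001, 1.387]
contact_force: [-0.0, -0.4, -0.5]
opening: 1.0
grasp_force: 0.0
clock: 15.25
eef_pos: [544.2, 0.1, 206.3]
tcp_rot: [-3.141, 0.0, 1.387]
contact_force: [0.7, -0.4, 0.1]
opening: 1.002
grasp_force: 0.0
t 15.25 pos [5.442e+02 1.000e-01 2.063e+02] F [ 0.7 -0.4  0.1] op 1.002 gf 0.0
  shift [-0.0001 -0.0009  0.0943] turn [-0.     0.     0.001]
```

View pics/f.png

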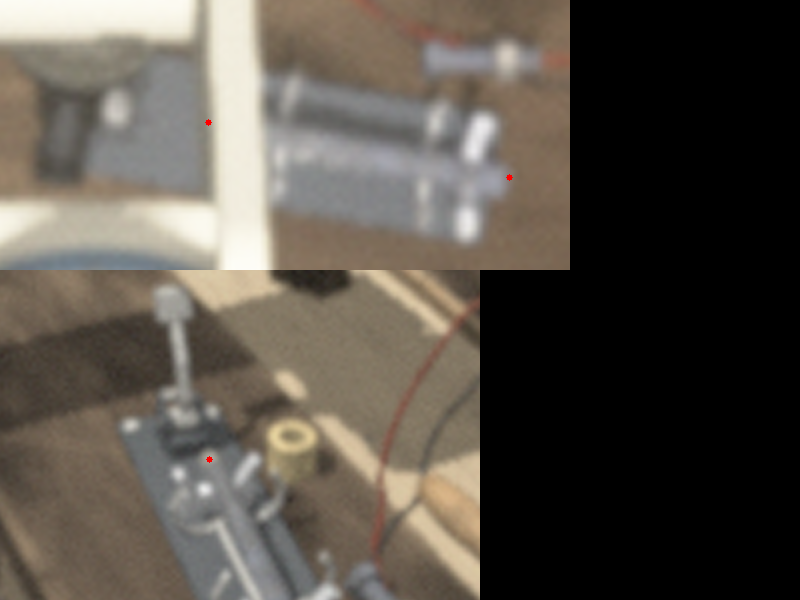

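The chisel lies in both saddles with its end at (508,180), right on the predicted point; the rings and lever are still open. Now pinch the tab again.

```bash
python3 -m crank '[[0,-0.001,0.045,0,0,0,0],[0,-0.001,0.085,0,0,0,0],[0,-0.001,0.095,0,0,0,0.2],[0,-0.001,0.095,0,0,0,0.6],[0,-0.001,0.095,0,0,0,0.9]]' 80;  python3 -m crank '[[0,0,0,0,0,0,0.9],[0,0,0,0,0,0,0.9],[0,0,0,0,0,0,0.9]]' 100; python3 go.py k 0 170 112 1.386
```

```text
clock: 15.85
eef_pos: [544.3, -0.6, 112.6]
tcp_rot: [3.14, -0.0, 1.385]
contact_force: [0.7, -0.1, 0.4]
opening: 0.512
grasp_force: 0.0
clock: 16.15
eef_pos: [543.6, -0.0, 113.6]
tcp_rot: [3.14, -0.0, 1.386]
contact_force: [-5.5, -0.2, 11.3]
opening: 0.263
grasp_force: 98.0
t 16.15 pos [543.6  -0.  113.6] F [-5.5 -0.2 11.3] op 0.263 gf 98.0
  shift [ 0.0001 -0.0004  0.0016] turn [ 0.001 -0.    -0.   ]
```

```bash
python3 -m crank '[[0.008,0,0.003,0,0,0,0.9],[0.0157,0,0.0067,0,0,0,0.9],[0.023,0,0.0112,0,0,0,0.9],[0.0298,0,0.0164,0,0,0,0.9],[0.0298,0,0.0164,0,0,0,0.9]]'; python3 go.py k 0 200.4 95.3 1.386
```

```text
clock: 16.65
eef_pos: [549.4, 30.1, 97.7]
tcp_rot: [3.14, -0.001, 1.387]
contact_force: [-7.1, 2.1, 18.8]
opening: 0.258
grasp_force: 110.3
t 16.65 pos [549.4  30.1  97.7] F [-7.1  2.1 18.8] op 0.258 gf 110.3
  shift [-0.0002 -0.0005  0.0024] turn [ 0.001 -0.001  0.001]
```

```bash
python3 -m crank '[[0.0062,0,0.0059,0,0,0,0.9],[0.0119,0,0.0124,0,0,0,0.9],[0.0168,0,0.0193,0,0,0,0.9],[0.021,0,0.0268,0,0,0,0.9],[0.0245,0,0.0346,0,0,0,0.9]]' && python3 -m crank '[[0.0027,0,0.0081,0,0,0,0.9],[0.0045,0,0.0165,0,0,0,0.9],[0.0051,0,0.0207,0,0,0,0.9],[0.0051,0,0.0207,0,0,0,0.9]]'; python3 go.py k 0 230 40 1.386
```

```text
clock: 17.15
eef_pos: [553.7, 53.6, 63.3]
tcp_rot: [3.14, 0.0, 1.387]
contact_force: [0.3, -11.9, 15.0]
opening: 0.263
grasp_force: 131.0
clock: 17.55
eef_pos: [554.7, 57.6, 41.1]
tcp_rot: [3.14, 0.002, 1.389]
contact_force: [-4.0, -6.0, 8.0]
opening: 0.263
grasp_force: 137.1
t 17.55 pos [554.7  57.6  41.1] F [-4. -6.  8.] op 0.263 gf 137.1
  shift [ 0.0014 -0.0006  0.0011] turn [0.001 0.002 0.003]
```

Down; now press until the stop is felt.

```bash
python3 -m crank '[[0.0005,0,0.002,0,0,0,0.9],[0.0005,0,0.002,0,0,0,0.9]]';python3 -m crank '[[0,0,0.002,0,0,0,0.9],[0,0,0.002,0,0,0,0.9]]';python3 -m crank '[[0,0,0.002,0,0,0,0.9],[0,0,0.002,0,0,0,0.9]]'
```

```text
clock: 17.75
eef_pos: [554.2, 57.6, 39.1]
tcp_rot: [3.141, 0.002, 1.385]
contact_force: [-3.2, -10.2, 5.3]
opening: 0.262
grasp_force: 134.6
clock: 17.95
eef_pos: [554.5, 57.2, 37.0]
tcp_rot: [3.141, 0.002, 1.389]
contact_force: [-1.9, -10.9, 2.8]
opening: 0.257
grasp_force: 131.7
clock: 18.15
eef_pos: [554.6, 57.5, 35.2]
tcp_rot: [3.141, 0.002, 1.389]
contact_force: [-3.7, -9.3, 7.6]
opening: 0.26
grasp_force: 132.0
```

```bash
python3 -m crank '[[0,0,0.002,0,0,0,0.9],[0,0,0.002,0,0,0,0.9]]';python3 -m crank '[[0,0,0.002,0,0,0,0.9],[0,0,0.002,0,0,0,0.9]]'
```

```text
clock: 18.35
eef_pos: [554.2, 57.4, 33.0]
tcp_rot: [3.142, 0.002, 1.385]
contact_force: [-3.7, -11.4, 5.2]
opening: 0.257
grasp_force: 129.2
clock: 18.55
eef_pos: [554.4, 57.0, 30.9]
tcp_rot: [3.141, 0.003, 1.389]
contact_force: [-2.0, -13.6, 3.7]
opening: 0.264
grasp_force: 126.2
```

No sharp stop is felt yet; I'll check the lever angle from the scene image numerically.

```bash
python3 - <<'E'
from h import *; from go import K
S=[grab("scene") for _ in range(6)]; s=S[0]
im=np.mean([x["image"] for x in S],0).astype(np.float32).min(2)
old=cv2.imread("pics/scene0.png").astype(np.float32).min(2)
smp=lambda I,u,v: round(float(cv2.getRectSubPix(I,(1,1),(float(u),float(v)))[0,0]))
for th in np.arange(-.1,.45,.05):
    row=[]
    for rad in(40,50,60,86):
        p=.117+th; u,v=proj(s,K(0,145+rad*np.cos(p),30+rad*np.sin(p))); row.append((round(u,1),round(v,1),smp(im,u,v),smp(old,u,v)))
    print(round(th,2),row)
y0,x0=176,248
print("now\n",im[y0:208,x0:276].astype(int)[::2]); print("old\n",old[y0:208,x0:276].astype(int)[::2])
E
```

```text
-0.1 [(np.float64(261.9), np.float64(199.2), 169, 171), (np.float64(260.9), np.float64(197.4), 145, 146), (np.float64(259.9), np.float64(195.6), 138, 150), (np.float64(257.5), np.float64(190.9), 139, 156)]
-0.05 [(np.float64(261.9), np.float64(198.7), 173, 174), (np.float64(260.9), np.float64(196.7), 160, 159), (np.float64(260.0), np.float64(194.8), 157, 169), (np.float64(257.5), np.float64(189.8), 134, 178)]
0.0 [(np.float64(261.9), np.float64(198.2), 180, 178), (np.float64(260.9), np.float64(196.1), 174, 172), (np.float64(260.0), np.float64(194.0), 175, 182), (np.float64(257.5), np.float64(188.7), 131, 192)]
0.05 [(np.float64(261.9), np.float64(197.7), 186, 183), (np.float64(261.0), np.float64(195.4), 185, 183), (np.float64(260.0), np.float64(193.2), 185, 186), (np.float64(257.6), np.float64(187.6), 130, 201)]
0.1 [(np.float64(262.0), np.float64(197.2), 192, 188), (np.float64(261.0), np.float64(194.8), 193, 192), (np.float64(260.1), np.float64(192.5), 188, 189), (np.float64(257.7), np.float64(186.6), 127, 198)]
0.15 [(np.float64(262.0), np.float64(196.8), 195, 189), (np.float64(261
[... 4209 characters left out ...]
 68  65  66  67  64  74  76  71  75  73  80  93 141 175 187 170 121  72
   56  50  52  59  69  74  79  77  73  78]
 [ 74  70  67  70  68  67  68  69  75  76  73  76  97 137 183 197 165 112
   61  49  51  58  64  73  81  78  75  78]
 [ 77  74  76  73  70  73  75  76  77  81  82  88 113 140 169 194 185 138
   85  64  69  76  82  79  79  81  80  81]
 [ 79  79  78  83  78  78  74  77  77  82  89  89 105 123 151 180 191 168
  122  95  91  96  88  81  81  82  77  76]
 [ 75  76  79  76  73  76  76  74  78  79  80  89  97 117 142 177 194 194
  187 177 158 121 100 114 137 137 112  84]
 [ 74  78  81  92 100  97  95  88  91  93  89  91  97 109 139 165 182 191
  184 177 168 132 102 107 129 135 116  90]]
```

The rod's pixels now match the starting (locked) picture, so the lever is at 0 and the pads simply slid on the tab. I'll release, rise, then press once from above with shut fingers to feel the stop.

```bash
python3 -m crank '[[0,0,0,0,0,0,0.7],[0,0,0,0,0,0,0.4],[0,0,0,0,0,0,0],[0,0,0,0,0,0,0],[0,0,-0.02,0,0,0,0]]' 30 && python3 -m crank '[[0.002,0,-0.04,0,0,0,0],[0.002,0,-0.065,0,0,0,0.5],[0.002,0,-0.065,0,0,0,1],[0.002,0,-0.065,0,0,0,1],[0.002,0,-0.065,0,0,0,1]]' && python3 -m crank '[[0,0,0,0,0,0,1],[0,0,0,0,0,0,1],[0,0,0,0,0,0,1]]'; python3 go.py k 0 230 66 1.386
```

```text
clock: 19.35
eef_pos: [552.8, 58.9, 48.2]
tcp_rot: [-3.138, 0.001, 1.386]
contact_force: [0.2, -0.5, 0.1]
opening: 0.961
grasp_force: 0.0
clock: 19.85
eef_pos: [554.0, 60.8, 113.7]
tcp_rot: [-3.14, 0.0, 1.386]
contact_force: [0.2, -0.9, -0.5]
opening: 0.33
grasp_force: 0.0
clock: 20.15
eef_pos: [554.4, 60.8, 114.0]
tcp_rot: [-3.141, 0.0, 1.386]
contact_force: [-0.0, 0.4, -0.4]
opening: -0.001
grasp_force: 0.0
t 20.15 pos [554.4  60.8 114. ] F [-0.   0.4 -0.4] op -0.001 gf 0.0
  shift [-0.0017  0.0003  0.048 ] turn [-0.001  0.    -0.   ]
```

```bash
python3 -m crank '[[-0.001,0,0.025,0,0,0,1],[-0.001,0,0.042,0,0,0,1],[-0.001,0,0.042,0,0,0,1]]'; python3 -m crank '[[0,0,0.002,0,0,0,1],[0,0,0.004,0,0,0,1],[0,0,0.004,0,0,0,1]]';python3 -m crank '[[0,0,0.002,0,0,0,1],[0,0,0.002,0,0,0,1]]'
```

```text
clock: 20.45
eef_pos: [552.8, 59.6, 70.5]
tcp_rot: [-3.138, 0.001, 1.386]
contact_force: [-0.2, -0.7, 0.1]
opening: 0.002
grasp_force: 0.0
clock: 20.75
eef_pos: [554.9, 59.9, 69.2]
tcp_rot: [3.141, -0.0, 1.386]
contact_force: [-0.1, 0.2, 0.3]
opening: -0.002
grasp_force: 0.0
clock: 20.95
eef_pos: [554.6, 59.8, 66.9]
tcp_rot: [3.141, -0.0, 1.386]
contact_force: [0.4, 0.2, 0.5]
opening: 0.004
grasp_force: 0.0
```

```bash
python3 -m crank '[[0,0,0.0015,0,0,0,1],[0,0,0.0015,0,0,0,1]]';python3 -m crank '[[0,0,0.0015,0,0,0,1],[0,0,0.0015,0,0,0,1]]'
```

```text
clock: 21.15
eef_pos: [554.8, 59.9, 65.9]
tcp_rot: [3.141, -0.0, 1.386]
contact_force: [-2.8, 0.4, 7.4]
opening: 0.001
grasp_force: 3.9
clock: 21.35
eef_pos: [555.0, 59.9, 65.7]
tcp_rot: [3.141, -0.0, 1.386]
contact_force: [-7.1, -0.4, 23.7]
opening: -0.0
grasp_force: 11.9
```

The stop is felt: 24 N with no travel, at exactly the locked tab height. Now retreat and check the chisel in numbers.

```bash
python3 -m crank '[[0,0,-0.04,0,0,0,1],[0,0,-0.08,0,0,0,1],[0.05,0,-0.12,0,0,0,1],[0.10,0,-0.12,0,0,0,1],[0.15,0,-0.12,0,0,0,1]]' && python3 -m crank '[[0.04,0,0,0,0,0,1],[0.04,0,0,0,0,0,1],[0.04,0,0,0,0,0,1]]'
python3 - <<'E'
from m import *; from go import K
m,cs=blobs(bright,(222,174,242,192),60)
for c in cs: print("tab",cv2.contourArea(c),pt(c.mean((0,1)),46).round(1),"want",K(0,225,46).round(1))
x=np.array([.983,-.184]); k=np.array([.184,.983])
# chisel: bluish profile across keeper at y=0 and along the centreline
val=lambda P:b[int(round((proj(d,P)[1]+.5)*S-.5)),int(round((proj(d,P)[0]+.5)*S-.5))]
for Y in(-25,0,25): print(Y,[(X,val(K(X,Y,40)).round().astype(int).tolist()) for X in range(-24,25,6)])
print("along",[(Y,val(K(0,Y,40)).round().astype(int).tolist()) for Y in list(range(-112,-70,4))+list(range(76,112,4))])
print(r.sense()["contact_force"].round(1))
E
```

```text
clock: 21.85
eef_pos: [581.3, 197.5, 185.9]
tcp_rot: [3.138, -0.002, 1.384]
contact_force: [0.7, -0.7, 0.3]
opening: -0.003
grasp_force: 0.0
clock: 22.15
eef_pos: [587.0, 235.9, 183.0]
tcp_rot: [-3.141, 0.001, 1.388]
contact_force: [0.5, 0.8, -0.4]
opening: -0.0
grasp_force: 0.0
tab 917.5 [551.6  46.6] want [553.4  54.2  46. ]
-25 [(-24, [111, 112, 115]), (-18, [111, 113, 116]), (-12, [124, 124, 128]), (-6, [137, 137, 141]), (0, [130, 130, 133]), (6, [101, 100, 102]), (12, [80, 79, 78]), (18, [88, 89, 89]), (24, [108, 109, 110])]
0 [(-24, [111, 111, 115]), (-18, [112, 113, 116]), (-12, [127, 126, 129]), (-6, [135, 133, 136]), (0, [132, 130, 132]), (6, [100, 99, 101]), (12, [79, 79, 79]), (18, [89, 90, 90]), (24, [109, 111, 113])]
25 [(-24, [111, 114, 116]), (-18, [112, 114, 117]), (-12, [132, 132, 132]), (-6, [147, 145, 147]), (0, [139, 139, 140]), (6, [107, 105, 106]), (12, [79, 78, 77]), (18, [81, 81, 81]), (24, [104, 105, 106])]
along [(-112, [110, 93, 75]), (-108, [109, 91, 74]), (-104, [110, 91, 74]), (-100, [108, 91, 74]), (-96, [107, 90, 73]), (-92, [110, 96, 84]), (-88, [116, 108, 105]), (-84, [129, 127, 131]), (-80, [133, 132, 138]), (-76, [131, 130, 137]), (-72, [128, 127, 132]), (76, [153, 148, 146]), (80, [167, 161, 154]), (84, [171, 164, 155]), (88, [150, 144, 138]), (92, [121, 119, 118]), (96, [110, 111, 113]), (100, [111, 112, 115]), (104, [113, 113, 116]), (108, [112, 113, 115])]
[ 0.4  0.1 -0.2]
```

The chisel spans y −88 to +91, parallel and in the saddles; the lever is locked and the robot is clear.

```bash
python3 -c "from rig import sign_off; print(sign_off())"
```

```text
the job is handed in; nothing more can be done
None
```

The job is handed in, with no verdict returned: the long chisel lies centred and parallel in both saddles, the lever is down on its stop and matches its locked starting position, and the arm is clear; I did not measure the rings or the bystanders separately at the end.

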